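Find the correctly drilled hub with the pin gauge

TASK

Only one of the three wooden hubs on the bench is drilled wide enough: take the pin gauge from its stand and try it gently in their holes, without forcing it, to find the hub that takes it right down to its collar. With the gauge left fully home and standing in that hub, move the hub into the U-shaped fence until it rests against the back rail, then let go; the other two hubs stay where they are and the other things on the bench are left alone.

Things in the scene. Friction and masses are not known exactly. Their poses are not given: they have to be found in the camera images.
- gauge_grip (a point): the loose steel pin gauge, 96 long, 0.12 kg, standing upright in its stand: round pin below (diameter 14, 30 long, its tip tapered to 10 over the last 3), then a collar (diameter 26, 6 thick), then a round dark handle (diameter 20, 60 long). This point: on the axis, in the upper half of the handle, 34 above the collar's top and 70 above the pin's tip; z points up along the gauge
- gauge_tip (a point): the centre of the tip of the gauge's pin; z points up along the gauge. With the collar resting on a hub's top the tip is 30 below that top; in a wrong hub it stops 10 to 13 below the top
- gauge: the same gauge; origin at the pin's tip
- stand: fixed square wooden stand, 70 x 70 x 36 high, origin under its centre; the gauge stands in its central hole (17 wide, 33 deep) with the collar on its top
- fence: fixed U-shaped fence of dark wood on the bench: two side rails and a back rail, 14 thick, 22 high, no floor; origin on the bench, under the centre of a hub that stands home. It is open towards its own +y; its inner width (x) is 80, the side rails run from y = -32 to y = +60, the inner face of the back rail is at y = -32
- fence_home (a point): the fence's origin (see fence), with the same axes: where the centre of a hub stands when it touches the back rail
- hub_a: one of three round wooden hubs, alike outside, diameter 64, height 40, about 0.2 kg, standing loose on the bench, a blind hole down its axis. In one of the three (which one varies) the bore is right, in the other two it is too narrow below the mouth. Origin: centre of its underside, z up
- hub_a_mid (a point): centre of hub_a, half-way up (20 above the bench); sliding the hub along the bench takes 1 to 5 N
- hub_a_mouth (a point): centre of the hole's mouth on the top of hub_a (40 above the bench). The hole is 18 wide for the first 10 of depth; below, it is about 15.6 wide in the right hub (35 deep in all) and about 12 in the wrong ones; this lower part has up to 1.5 of sideways play
- hub_b: one of three round wooden hubs, alike outside, diameter 64, height 40, about 0.2 kg, standing loose on the bench, a blind hole down its axis. In one of the three (which one varies) the bore is right, in the other two it is too narrow below the mouth. Origin: centre of its underside, z up
- hub_b_mid (a point): centre of hub_b, half-way up (20 above the bench); sliding the hub along the bench takes 1 to 5 N
- hub_b_mouth (a point): centre of the hole's mouth on the top of hub_b (40 above the bench). The hole is 18 wide for the first 10 of depth; below, it is about 15.6 wide in the right hub (35 deep in all) and about 12 in the wrong ones; this lower part has up to 1.5 of sideways play
- hub_c: one of three round wooden hubs, alike outside, diameter 64, height 40, about 0.2 kg, standing loose on the bench, a blind hole down its axis. In one of the three (which one varies) the bore is right, in the other two it is too narrow below the mouth. Origin: centre of its underside, z up
- hub_c_mid (a point): centre of hub_c, half-way up (20 above the bench); sliding the hub along the bench takes 1 to 5 N
- hub_c_mouth (a point): centre of the hole's mouth on the top of hub_c (40 above the bench). The hole is 18 wide for the first 10 of depth; below, it is about 15.6 wide in the right hub (35 deep in all) and about 12 in the wrong ones; this lower part has up to 1.5 of sideways play
- glue: white glue bottle with red cap, diameter 48, 130 high, a bystander; origin under its centre
- pencil_box: red pencil box, 75 x 190 x 45 high, a bystander; origin under its centre
- mallet: hammer, 260 long, lying on the bench, a bystander; origin under its middle, handle towards its own -x
Not all that is in view belongs to the job. What is shaped like the hub_c but purple is not meant.

How it is judged:
By the outcome, as a careful person would: the job done as asked, in the order asked, and still so for the second after the job is handed in, with the robot touching nothing.
It also fails if it takes over 72 s, if anything falls off the work surface, if the arm or the gripper's body presses on something with over 40 N, if the wrist force passes 120 N, or if a joint passes its speed limit or range.

ROBOT

A 6-joint arm with a two-finger parallel gripper is mounted at the origin on the work surface. World frame = base frame: x ahead of the robot, y to its left, z up, the work surface at z = 0. Lengths are in mm, angles in rad, forces in N, time in s.
With the tool pointing down it reaches from about 300 to 775 mm from the base axis. Payload 14.6 kg.
Tool frame: the origin (TCP) lies between the finger pads; the fingertips stand 22 mm ahead of it and the grasp point (between the pads) lies 3 mm ahead of it (manip.tcp_to_tips is the distance from the TCP to the fingertips, in mm); y points along the fingers, z is the direction in which the jaws open and shut, and the axes are right-handed (so a half turn about y gives the same grasp; the last joint's range is limited). The gripper opens to 94 mm and grips with 3 to 60 N. Pads are 16 mm wide; open, the fingers measure 119 mm over their backs; the gripper's body (75 mm by 177 mm) begins 78 mm behind the grasp point.
Start: joints at [1.12, 0.3, 1.521, -0, 1.321, -0.067], TCP at [205.942, 509.977, 204.846] pointing down, gripper open.
Joint ranges: [-3.03, 3.03], [-0.79, 2.21], [0.23, 2.52], [-1.04, 4.18], [0, 3.07], [-2.55, 2.55]. Speed limits (rad/s): [2.22, 2.22, 2.57, 3.14, 3.14, 3.14].

INTERFACE

Orientations are given as [roll, pitch, yaw] about the fixed x, y, z axes, in that order (R = Rz(yaw) Ry(pitch) Rx(roll)).
In Python, from cell import manip gives the robot as it stands.
- The arm moves only by the shell command python3 -m jog 'ROWS' [OPENING] [FORCE]. ROWS is JSON, one flat list of numbers, 6 for each row, row after row: the shift along the tool's x, y, z in mm, then the turn, a rotation vector about the tool's x, y, z in degrees. A call has 1 to 10 rows; each row is the pose to reach, as a shift and turn from the pose commanded when the call began, along the tool's axes at that moment; what a row does not reach only later rows make up. A row lasts 1/12 s, in which the tool goes at most 41.7 mm and 7.16 degrees, less where a joint would pass 70% of its speed; a pose out of reach is approached as far as the arm can. A call with a gripper value outside its range is refused whole. OPENING is the finger opening in mm, from 0 to 94, set as the call begins (- or left out, the last holds). The fingers move at their own pace and stop on an object; FORCE is the grip in N (left out, the last holds). Time passes only in rows, so rows that repeat a pose let the fingers close. It gives the time, the measured TCP pose, the force and the opening at its end, in the units of the state.
- manip.read_state(): the state, without advancing time (a new reading comes with each control period).
- manip.camera(name): name is "scene" or "top" or "wrist"; returns a dict with "img" (480x640x3 uint8, red, green, blue), "intrinsics" (3x3 intrinsics, pixels), "k1" (the pictures are not rectified: a ray, as slopes to the right and down, at radius r is drawn at 1 + k1 r^2 times it, then the intrinsics apply), "origin" and "orientation" of the camera in the world. Camera axes: x right, y down, z forward; pixel columns grow to the right and rows downward; lengths in mm; the calibration is good to about 2 mm. A picture is of the moment at which its call begins. There is no depth.
- manip.sign_off(): hands the job in, once; it reports no verdict.
Trained networks look in a picture, given as the dict that the camera call returned (one of the last four; its "shot" number tells which), for a name from the list of things; names that differ only in an ending like _2 or _b are one class to them, and where a whole thing is asked for, a point or a joint stands for the part that bears it (a point fixed in the world has none). Each returns a list of dicts, best first, with "score" (0 to 1); they miss things now and then, are a little off and sometimes report something else, mostly with a low value. They report only what shows in the picture. A call takes as long as a camera call. They do not tell look-alikes from the thing itself.
- manip.masks_of(thing, picture): "pixels" (480x640 bool, what is visible of it) and "xy" ([column, row] in pixels, amid what is visible of it).
- manip.tip_of(thing, picture): "xy" ([column, row] in pixels: a listed point, or the origin of a listed thing).
The state is a dict: "clock": time; "joints": joint angles; "qd": joint speeds; "effort": joint torques, N m; "eef_pos": TCP position; "eef_rot": TCP orientation; "wrist_force": force on the tool from outside, world axes, zero at the start; "moment": the same for the moment, N m; "finger_gap": finger opening in mm.
Only numpy, scipy, OpenCV 4.12 (cv2) and the standard library are available. Lean on these libraries where they do the work, as an engineer would, in place of code of your own. Each camera call takes 0.05 s, during which the arm holds its last target.

## Working session

There is one attempt and no reset: what is moved stays moved. The work goes in short steps, Python scripts to look and compute and a shell command to move; the robot and the scene stay as the last step left them, time stands still between calls to the robot, and variables do not carry over. Pictures are saved under pics/ and viewed, and the job is handed in when it is done.

```bash
mkdir -p pics; ls; cat > h.py <<'E'
import numpy as np, cv2
from scipy.spatial.transform import Rotation as R
from cell import manip
def Rot(o):
    o=np.array(o,float)
    return o if o.shape==(3,3) else R.from_euler('xyz',o).as_matrix()
def ray(c,xy):
    K=np.array(c["intrinsics"]);k=c["k1"]
    d=np.array([(xy[0]-K[0,2])/K[0,0],(xy[1]-K[1,2])/K[1,1]])
    s=d.copy()
    for _ in range(30): s=d/(1+k*(s@s))
    v=Rot(c["orientation"])@np.array([s[0],s[1],1.]); return np.array(c["origin"],float),v
def atz(c,xy,z):
    o,v=ray(c,xy); return o+v*(z-o[2])/v[2]
def proj(c,p):
    q=Rot(c["orientation"]).T@(np.array(p,float)-np.array(c["origin"])); s=q[:2]/q[2]
    s=s*(1+c["k1"]*(s@s)); K=np.array(c["intrinsics"]); return np.array([K[0,0]*s[0]+K[0,2],K[1,1]*s[1]+K[1,2]])
def save(c,n): cv2.imwrite('pics/'+n+'.png',c["img"][:,:,::-1])
E
python3 - <<'E'
from h import *
print(manip.read_state())
for n in ["scene","top","wrist"]:
    c=manip.camera(n); save(c,n+'0'); print(n,c["origin"],c["orientation"],c["k1"],np.array(c["intrinsics"]).tolist())
    for t,z in [("gauge_grip",76),("hub_a_mouth",40),("stand",0),("fence_home",0),("fence",0),("hub_a",0)]:
        for r in manip.tip_of(t,c)[:5]: print(t,round(r["score"],2),np.round(r["xy"],1),np.round(atz(c,r["xy"],z),1))
E
```

```text
pics
{'clock': 0.0, 'joints': array([ 1.12037374e+00,  3.00489233e-01,  1.52161437e+00,  1.72221395e-05,
        1.32065412e+00, -6.66340392e-02]), 'qd': array([ 0.00200786,  0.00021897, -0.00232077, -0.00091181, -0.00078617,
       -0.00100424]), 'effort': array([ 2.31990671e-03, -5.31812668e+01, -3.52729547e+01,  7.09124445e-02,
        2.44874088e-02, -1.19656715e-04]), 'eef_pos': array([205.83989201, 509.74305605, 204.26228949]), 'eef_rot': array([-1.57195771e+00,  9.42205205e-05, -3.83792878e-01]), 'wrist_force': array([0.2186773 , 0.41818381, 0.88970592]), 'moment': array([-0.00303673, -0.03339433, -0.00356332]), 'finger_gap': 93.98991539699644}
scene [ 845.64099289 -510.4611293   647.50900384] [-2.25487985 -0.01844008  0.48310948] -0.09231327716246421 [[500.04806517412845, 0.0, 320.5376233494273], [0.0, 500.04806517412845, 237.75658674419492], [0.0, 0.0, 1.0]]
gauge_grip 0.97 [176.8 355.3] [ 473.8 -215.1   76. ]
hub_a_mouth 0.88 [244.9 310. ] [488.  -70.6  40. ]
hub_a_mouth 0.74 [246.  319.5] [501.2 -86.8  40. ]
hub_a_mouth 0.66 [397.4 200.1] [594.  346.8  40. ]
hub_a_mouth 0.
[... 519 characters left out ...]
557.4552850020077, 0.0, 331.72611508709724], [0.0, 557.4552850020077, 239.02573165035486], [0.0, 0.0, 1.0]]
gauge_grip 0.64 [484.2 296.5] [ 463.2 -213.2   76. ]
stand 0.69 [473.5 294.6] [ 468.8 -212.8    0. ]
fence 0.29 [290.3 153.5] [754.9 170.1   0. ]
hub_a 0.97 [252.8 283.5] [481.3 237.8   0. ]
hub_a 0.87 [315.4 245.4] [562.3 112.5   0. ]
hub_a 0.79 [232.  356.2] [334.8 274.    0. ]
hub_a 0.74 [283.7 344.7] [360. 171.   0.]
hub_a 0.62 [407.  284.4] [486.7 -76.3   0. ]
wrist [136.81409694 539.23557076 385.04592636] [2.88417614e+00 2.41738182e-04 1.18806091e+00] -0.06553319663610316 [[373.0688922274483, 0.0, 325.58046386746804], [0.0, 373.0688922274483, 239.88561911447394], [0.0, 0.0, 1.0]]
```

View pics/scene0.png

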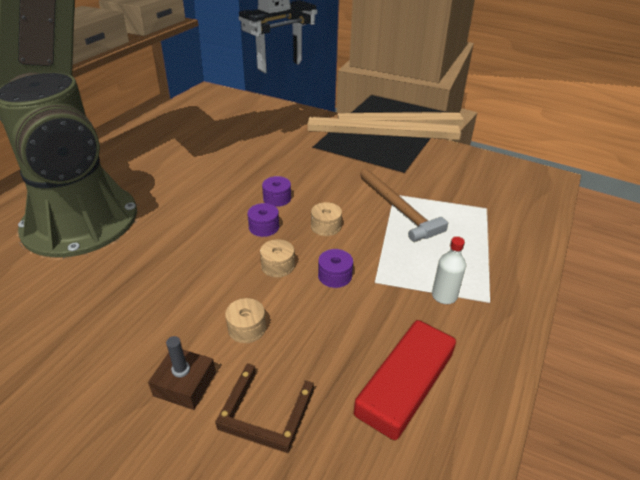

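View pics/top0.png

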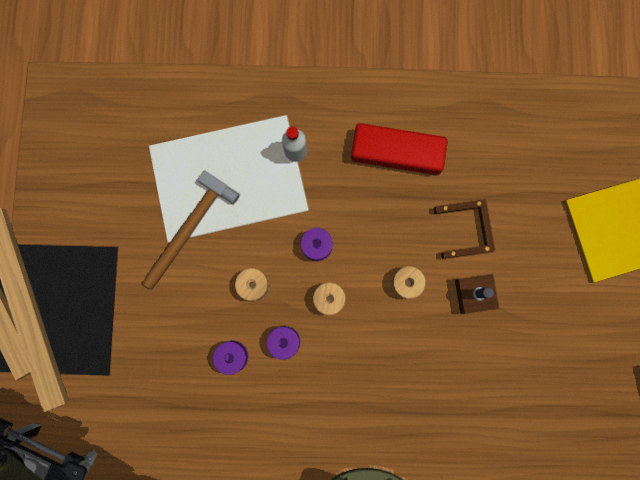

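View pics/wrist0.png

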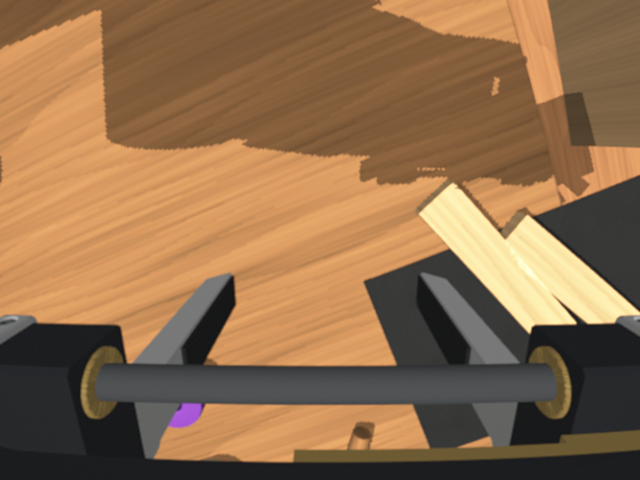

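The top picture shows wooden hubs at (251,285), (329,298) and (409,282). The purple look-alikes are at (317,243), (283,343) and (229,358). The gauge and stand are at (478,294), and the fence at about (465,230) opens to the left (world +y). Next I fit the outlines.

```bash
cat >> h.py <<'E'
def circ(x,y,z,r,n=40):
    a=np.linspace(0,2*np.pi,n,endpoint=False); return np.c_[x+r*np.cos(a),y+r*np.sin(a),np.full(n,z)]
def sil(c,parts,S=4):
    m=np.zeros((480*S,640*S),np.uint8)
    for p in parts:
        q=np.array([proj(c,v) for v in p]); h=cv2.convexHull(((q+.5)*S).astype(np.float32)).astype(np.int32)
        cv2.fillConvexPoly(m,h,255)
    return cv2.resize(m,(640,480),interpolation=cv2.INTER_AREA)/255.
def fenceparts(x,y,a):
    Q=R.from_euler('z',a).as_matrix(); out=[]
    for x0,x1,y0,y1 in [(-54,-40,-46,60),(40,54,-46,60),(-54,54,-46,-32)]:
        out.append(np.array([Q@[u,v,w]+[x,y,0] for u in(x0,x1) for v in(y0,y1) for w in(0,22)]))
    return out
E
python3 - <<'E'
from h import *
from scipy.optimize import minimize
T=manip.camera("top");S=manip.camera("scene")
def cen(m): ys,xs=np.nonzero(m>0.5); return np.array([xs.mean(),ys.mean()])
for c,n in((T,'top'),(S,'scene')):
  for t in ["hub_a","stand","gauge","fence","glue"]:
    for i,r in enumerate(manip.masks_of(t,c)[:7]):
        p=r["pixels"]; col=c["img"][p].mean(0).round(); ctr=cen(p)
        s=f"{n} {t} {r['score']:.2f} {ctr.round(1)} n={p.sum()} col={col}"
        if t=="hub_a":
            f=lambda xy:(lambda m:(m*np.indices(m.shape)[::-1]).sum((1,2))/m.sum())(sil(c,[np.r_[circ(*xy,0,32),circ(*xy,40,32)]]))
            xy=atz(c,ctr,25)[:2]
            for _ in range(4): xy=xy+atz(c,ctr,20)[:2]-atz(c,f(xy),20)[:2]
            s+=f" fit {xy.round(1)}"
        print(s)
        if t=="fence" and i==0:
            np.save(n+'_fm.npy',p)
# fence joint fit
E
ls
```

```text
top hub_a 0.90 [315.7 244.4] n=851 col=[ 99.  47. 127.] fit [561.4 111.3]
top hub_a 0.80 [407.8 281.9] n=868 col=[178. 141.  88.] fit [490.5 -74.3]
top hub_a 0.76 [282.8 341.6] n=916 col=[102.  49. 128.] fit [367.8 171. ]
top hub_a 0.66 [251.7 283.8] n=889 col=[179. 140.  87.] fit [479.7 236.7]
top hub_a 0.58 [328.3 298.4] n=742 col=[189. 149.  94.] fit [454.   83.6]
top hub_a 0.55 [482.5 292.5] n=220 col=[63. 62. 64.] fit [ 472.8 -225. ]
top stand 0.55 [474.9 293.7] n=1134 col=[71. 43. 24.]
top gauge 0.51 [482.2 292.7] n=190 col=[61. 61. 65.]
top fence 0.80 [470.1 225.9] n=1270 col=[80. 51. 26.]
top glue 0.86 [294.1 144.6] n=636 col=[119.  97.  91.]
top glue 0.72 [190.3 225.4] n=1903 col=[120.  93.  66.]
scene hub_a 0.98 [325.7 218.8] n=911 col=[180. 147. 104.] fit [478.4 237.5]
scene hub_a 0.98 [276.4 190.6] n=788 col=[ 96.  51. 118.] fit [333.7 277.1]
scene hub_a 0.82 [263.  219.6] n=884 col=[ 95.  49. 122.] fit [366.1 171.8]
scene hub_a 0.79 [335.1 268. ] n=1178 col=[ 97.  51. 124.] fit [562.9 111.5]
scene hub_a 0.76 [245.6 320.4] n=1517 col=[182. 148. 105.] fit [490.4 -74.4]
scene stand 0.79 [182.6 380.2] n=2448 col=[73. 49. 34.]
scene gauge 0.59 [176.8 355.9] n=560 col=[72. 72. 74.]
scene gauge 0.27 [326.  218.5] n=929 col=[180. 146. 104.]
scene fence 0.61 [260.5 415.5] n=2711 col=[81. 55. 36.]
scene glue 0.98 [449.4 273.3] n=1612 col=[181. 172. 164.]
h.py
pics
scene_fm.npy
top_fm.npy
```

```bash
python3 - <<'E'
from h import *
from scipy.optimize import minimize
T=manip.camera("top");S=manip.camera("scene")
tf,sf=np.load('top_fm.npy'),np.load('scene_fm.npy')
def cost(p,both):
    e=0
    for c,m in both:
        s=sil(c,fenceparts(p[0],p[1],np.radians(p[2])),3); e+=np.abs(s-m).sum()/m.sum()
    return e
for both in ([(T,tf),(S,sf)],[(T,tf)],[(S,sf)]):
    r=minimize(cost,[590,-180,-5],args=(both,),method='Nelder-Mead',options=dict(initial_simplex=[[590,-180,-5],[605,-180,-5],[590,-165,-5],[590,-180,8]],xatol=.1,fatol=1e-3)); print(r.x.round(1),r.fun)
# gauge: centroid fit of mask with handle+collar
gm={}
for c,n in((T,'t'),(S,'s')):
    m=max(manip.masks_of("gauge",c),key=lambda r:r["score"])["pixels"]; gm[n]=m
    P=lambda p:[np.r_[circ(*p,36,13),circ(*p,42,13)],np.r_[circ(*p,42,10),circ(*p,102,10)]]
    g=lambda p:np.abs(sil(c,P(p),3)-m).sum()/m.sum()
    x0=np.array([468,-213.]); r=minimize(g,x0,method='Nelder-Mead',options=dict(initial_simplex=[x0,x0+[8,0],x0+[0,8]],xatol=.1)); print('gauge',n,r.x.round(1),r.fun)
    st=max(manip.masks_of("stand",c),key=lambda r:r["score"])["pixels"]
    U=st|m
    def g2(p):
        Q=R.from_euler('z',p[2]/57.3).as_matrix()
        b=np.array([Q@[u,v,w]+[p[0],p[1],0] for u in(-35,35) for v in(-35,35) for w in(0,36)])
        return np.abs(sil(c,[b]+P(p[:2]),3)-U).sum()/U.sum()
    x0=np.array([468,-213.,0]); r=minimize(g2,x0,method='Nelder-Mead',options=dict(initial_simplex=[x0,x0+[8,0,0],x0+[0,8,0],x0+[0,0,8]],xatol=.1)); print('stand',n,r.x.round(1),r.fun)
# hub wood segmentation by colour, iou fit
for h in [(490.5,-74.4),(454,83.6),(479,237)]:
  for c,n in((T,'t'),(S,'s')):
    q=proj(c,[*h,20]); B=None
    for r in manip.masks_of("hub_a",c):
        if np.linalg.norm(r["xy"]-q)<12: B=r["pixels"]
    if B is None: print(h,n,'none'); continue
    g=lambda p:np.abs(sil(c,[np.r_[circ(*p,0,32),circ(*p,40,32)]],3)-B).sum()/B.sum()
    x0=np.array(h); r=minimize(g,x0,method='Nelder-Mead',options=dict(initial_simplex=[x0,x0+[8,0],x0+[0,8]],xatol=.1)); print(h,n,r.x.round(1),r.fun)
E
```

```text
[ 603.2 -196.9   10. ] 0.21557027001368576
[ 603.2 -197.1   10. ] 0.11197776748494674
[ 603.  -196.6    9.8] 0.09412632629591858
gauge t [ 471.3 -214.5] 0.14720370906983482
stand t [ 471.2 -213.8    8.5] 0.04270462633451958
gauge s [ 469.6 -212.3] 0.08315567837873404
stand s [ 469.2 -212.3    9.8] 0.059382776820630624
(490.5, -74.4) t [490.4 -74.8] 0.04632491102416164
(490.5, -74.4) s [489.9 -73.8] 0.05860788307176231
(454, 83.6) t [454.4  82.5] 0.050127877237851656
(454, 83.6) s [454.1  83.9] 0.03864822414754015
(479, 237) t [479.9 237.1] 0.055854405616294414
(479, 237) s [477.9 238.6] 0.04967173386208416
```

```bash
cat > go.py <<'E'
import sys
from h import *
# usage: go x y z yawdeg | from cmd pose x y z yaw
a=list(map(float,sys.argv[1:])); t=np.array(a[:3]); y=a[3]; c=np.array(a[4:7]); cy=a[7]
M=R.from_euler('xyz',[-np.pi/2,0,np.radians(cy)])
print((M.inv().apply(t-c)).round(1), 'turn y', cy-y)
E
python3 go.py 470.3 -213.2 205 -80 205.942 509.977 204.846 -21.99
```

```text
[ 5.159e+02 -2.000e-01 -5.716e+02] turn y 58.010000000000005
```

```bash
python3 -m jog '[515.9,0,-571.6,0,58,0, 515.9,0,-571.6,0,58,0, 515.9,0,-571.6,0,58,0, 515.9,0,-571.6,0,58,0, 515.9,0,-571.6,0,58,0, 515.9,0,-571.6,0,58,0, 515.9,0,-571.6,0,58,0, 515.9,0,-571.6,0,58,0, 515.9,0,-571.6,0,58,0, 515.9,0,-571.6,0,58,0]' 60
```

```text
clock: 3.08
eef_pos: [349.1, 116.7, 205.2]
eef_rot: [-1.57, 0.0, -1.397]
wrist_force: [1.4, 0.8, -0.3]
finger_gap: 60.2
```

```bash
python3 go.py 470.3 -213.2 204.8 -80 349.1 117.4 204.9 -80
```

```text
[3.466e+02 1.000e-01 6.200e+01] turn y 0.0
```

```bash
python3 -m jog '[346.7,0,62,0,0,0, 346.7,0,62,0,0,0, 346.7,0,62,0,0,0, 346.7,0,62,0,0,0, 346.7,0,62,0,0,0, 346.7,0,62,0,0,0, 346.7,0,62,0,0,0, 346.7,0,62,0,0,0, 346.7,0,62,0,0,0, 346.7,0,62,0,0,0]' 60; python3 - <<'E'
from h import *
c=manip.camera("wrist"); save(c,'w1'); s=manip.read_state(); print(s["clock"],s["eef_pos"],s["eef_rot"])
for t,z in [("gauge_grip",76)]:
    for r in manip.tip_of(t,c)[:3]: print(t,r["score"],r["xy"],atz(c,r["xy"],z))
print(proj(c,[470.3,-213.2,102]),proj(c,[470.3,-213.2,42]))
E
```

```text
clock: 3.92
eef_pos: [470.7, -215.3, 204.2]
eef_rot: [-1.571, 0.0, -1.399]
wrist_force: [0.0, 1.3, -0.2]
finger_gap: 59.9
3.9667 [ 470.26034707 -213.39532195  204.20583004] [-1.57158447e+00  6.35981995e-04 -1.39845290e+00]
gauge_grip 0.68 [324.5, 229.4] [ 468.78930499 -212.06933132   76.        ]
[326.02015417 238.6835    ] [326.02927406 222.56822026]
```

View pics/w1.png

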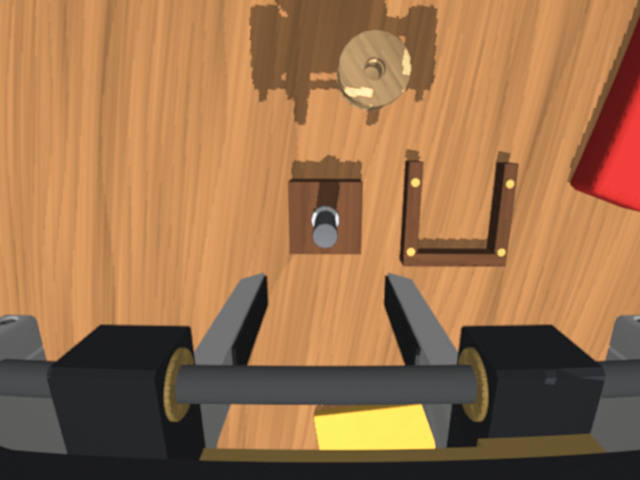

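```bash
cat >> h.py <<'E'
from scipy.optimize import minimize
def fit(c,m,P,x0,d=6):
    x0=np.array(x0,float); g=lambda p:np.abs(sil(c,P(p),4)-m).sum()/m.sum()
    r=minimize(g,x0,method='Nelder-Mead',options=dict(initial_simplex=[x0]+[x0+d*e for e in np.eye(len(x0))],xatol=.1)); return r.x.round(1),round(r.fun,3)
def best(c,t,xy,rad=25):
    o=[r for r in manip.masks_of(t,c) if np.linalg.norm(np.array(r["xy"])-xy)<rad]; return o[0]["pixels"] if o else None
hubP=lambda p:[np.r_[circ(*p[:2],0,32),circ(*p[:2],40,32)]]
gP=lambda p:[np.r_[circ(*p,36,13),circ(*p,42,13)],np.r_[circ(*p,42,10),circ(*p,102,10)]]
E
python3 - <<'E'
from h import *
c=manip.camera("wrist")
m=best(c,"gauge",[325,229]); 
if m is not None: print('gauge',fit(c,m,gP,[470,-212]))
m=best(c,"hub_a",[374,70])
if m is not None: print('hubA',fit(c,m,hubP,[490,-74]))
m=best(c,"fence",[460,230],60)
if m is not None: print('fence',fit(c,m,lambda p:fenceparts(p[0],p[1],np.radians(p[2])),[603,-197,10]))
i=c["img"][150:270,270:380]; cv2.imwrite('pics/w1z.png',cv2.resize(i[:,:,::-1],None,fx=5,fy=5,interpolation=cv2.INTER_CUBIC))
E
```

```text
gauge (array([ 468.7, -210.5]), np.float64(0.056))
hubA (array([487.9, -72.7]), np.float64(0.066))
fence (array([ 602.2, -194.8,    9.4]), np.float64(0.05))
```

View pics/w1z.png

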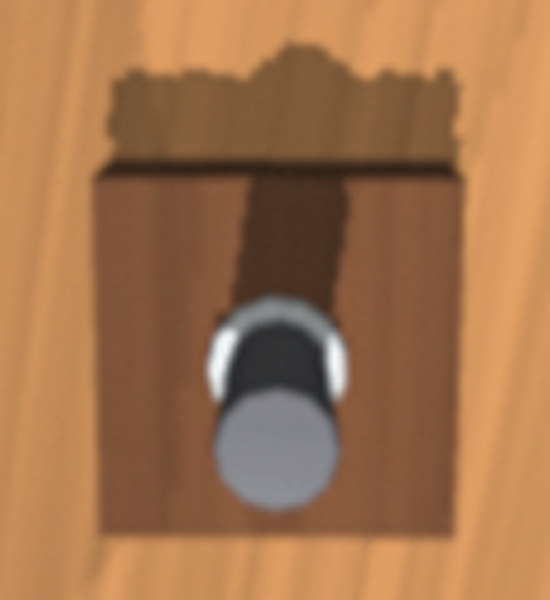

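```bash
python3 -m jog '[-1.3,40,-0.6,0,0,0, -1.3,80,-0.6,0,0,0, -1.3,110,-0.6,0,0,0, -1.3,126,-0.6,0,0,0, -1.3,126,-0.6,0,0,0]' 50; python3 -m jog '[0,0,0,0,0,0, 0,0,0,0,0,0, 0,0,0,0,0,0, 0,0,0,0,0,0, 0,0,0,0,0,0, 0,0,0,0,0,0, 0,0,0,0,0,0, 0,0,0,0,0,0]' 0 20
```

```text
clock: 4.63
eef_pos: [468.0, -209.2, 75.9]
eef_rot: [-1.575, 0.003, -1.395]
wrist_force: [0.7, -1.3, -0.2]
finger_gap: 49.8
clock: 5.3
eef_pos: [469.8, -211.1, 79.7]
eef_rot: [-1.57, -0.001, -1.396]
wrist_force: [-0.5, 0.2, 6.9]
finger_gap: 19.4
```

```bash
python3 -m jog '[0,-5,0,0,0,0, 0,-10,0,0,0,0, 0,-20,0,0,0,0, 0,-35,0,0,0,0, 0,-50,0,0,0,0, 0,-65,0,0,0,0, 0,-65,0,0,0,0, 0,-65,0,0,0,0, 0,-65,0,0,0,0]'; python3 - <<'E'
from h import *
s=manip.read_state(); print(s["clock"],s["eef_pos"],s["wrist_force"],s["finger_gap"])
c=manip.camera("wrist"); save(c,'w2'); t=manip.camera("scene"); save(t,'s2')
for t_,z in [("gauge_grip",76)]:
    for r in manip.tip_of(t_,c)[:3]: print(t_,r["score"],r["xy"])
q=best(c,"hub_a",proj(c,[489,-73.5,20]),40)
if q is not None: print('hubA',fit(c,q,hubP,[490,-74]))
E
```

```text
clock: 6.05
eef_pos: [469.2, -210.7, 143.3]
eef_rot: [-1.571, 0.0, -1.396]
wrist_force: [-0.1, 0.2, -2.1]
finger_gap: 19.4
6.05 [ 469.19431995 -210.67465048  143.25617107] [-0.10169461  0.18964438 -2.0938558 ] 19.40948742976558
gauge_grip 0.72 [324.8, 290.9]
hubA (array([488.3, -72.9]), np.float64(0.063))
```

View pics/w2.png

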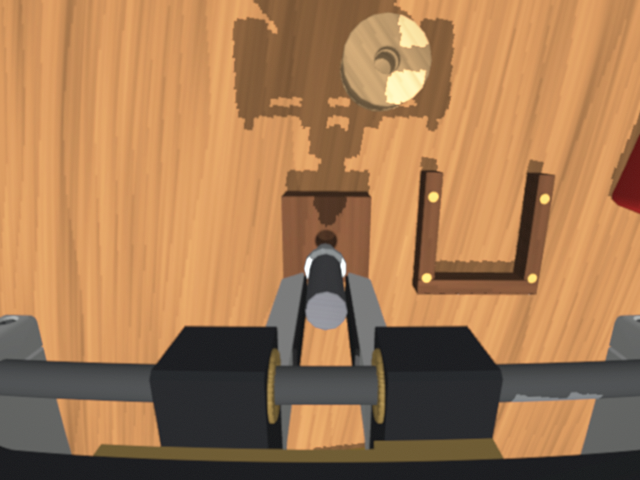

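View pics/s2.png

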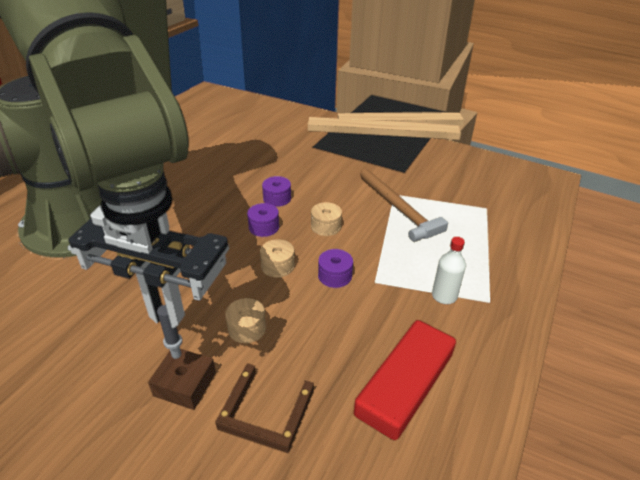

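```bash
python3 - <<'E'
from h import *
c=manip.camera("wrist"); s=manip.read_state(); print(s["eef_pos"],s["eef_rot"])
m=best(c,"gauge",[325,290],40)
z=s["eef_pos"][2]-73
P=lambda p:[np.r_[circ(*p[:2],z+30,13),circ(*p[:2],z+36,13)],np.r_[circ(*p[:2],z+36,10),circ(*p[:2],z+96,10)],np.r_[circ(*p[:2],z,5),circ(*p[:2],z+3,7),circ(*p[:2],z+30,7)]]
print(m.sum(), fit(c,m,P,[469,-211]))
t=manip.camera("scene");m=best(t,"gauge",[170,330],40)
if m is not None: print(m.sum(), fit(t,m,P,[469,-211]))
E
```

```text
[ 469.29447736 -210.73789383  143.28136483] [-1.57159071e+00  5.75432038e-04 -1.39606979e+00]
2905 (array([ 468.7, -209.6]), np.float64(0.093))
735 (array([ 470.1, -212.3]), np.float64(0.187))
```

```bash
python3 -m jog '[-132.4,0,43.2,0,0,0, -132.4,0,43.2,0,0,0, -132.4,0,43.2,0,0,0, -132.4,0,43.2,0,0,0, -132.4,20,43.2,0,0,0, -132.4,20,43.2,0,0,0, -132.4,20,43.2,0,0,0, -132.4,20,43.2,0,0,0]'; python3 - <<'E'
from h import *
s=manip.read_state(); print(s["clock"],s["eef_pos"],s["wrist_force"],s["finger_gap"])
c=manip.camera("wrist"); t=manip.camera("scene")
a=c["img"][180:420,200:460]; b=t["img"][200:360,160:333]
cv2.imwrite('pics/w3.png',np.hstack([cv2.resize(a,(400,369)),cv2.resize(b,(399,369))])[:,:,::-1])
E
```

```text
clock: 7.12
eef_pos: [489.1, -73.5, 124.4]
eef_rot: [-1.571, -0.0, -1.397]
wrist_force: [-0.3, -0.3, -1.0]
finger_gap: 19.3
7.1167 [489.1236651  -73.45667201 124.35284144] [-0.28155802 -0.3161279  -0.99548345] 19.34538848734933
```

View pics/w3.png

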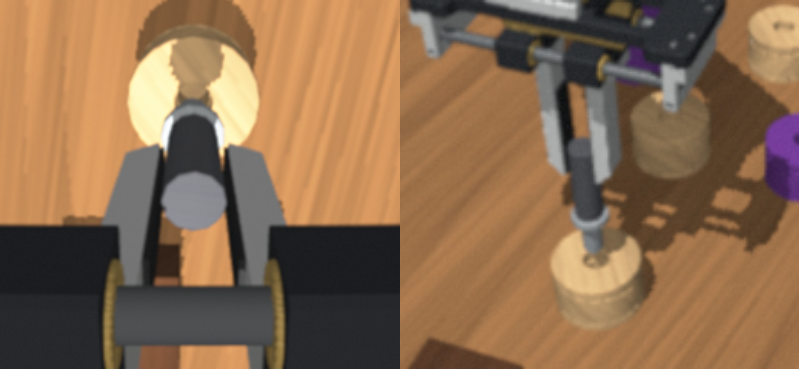

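```bash
python3 -m jog '[0,6,0,0,0,0, 0,12,0,0,0,0, 0,15,0,0,0,0, 0,17,0,0,0,0, 0,18,0,0,0,0, 0,18,0,0,0,0]';python3 -m jog '[0,1,0,0,0,0, 0,2,0,0,0,0, 0,2,0,0,0,0,0,2,0,0,0,0]';python3 -m jog '[0,1,0,0,0,0, 0,2,0,0,0,0, 0,2,0,0,0,0,0,2,0,0,0,0]'
```

```text
clock: 7.72
eef_pos: [488.9, -73.0, 105.6]
eef_rot: [-1.571, 0.0, -1.396]
wrist_force: [-0.4, -0.4, -0.8]
finger_gap: 19.4
clock: 8.05
eef_pos: [489.0, -72.9, 103.9]
eef_rot: [-1.571, -0.0, -1.396]
wrist_force: [0.2, -0.2, -1.3]
finger_gap: 19.5
clock: 8.38
eef_pos: [489.0, -72.9, 101.8]
eef_rot: [-1.571, 0.0, -1.396]
wrist_force: [0.4, 0.4, -1.1]
finger_gap: 19.8
```

```bash
python3 -m jog '[0,1,0,0,0,0, 0,1.5,0,0,0,0, 0,1.5,0,0,0,0,0,1.5,0,0,0,0]';python3 -m jog '[0,0.8,0,0,0,0, 0,1.5,0,0,0,0, 0,1.5,0,0,0,0,0,1.5,0,0,0,0]'
```

```text
clock: 8.72
eef_pos: [489.0, -72.9, 100.3]
eef_rot: [-1.571, 0.0, -1.396]
wrist_force: [0.7, 0.3, -1.8]
finger_gap: 19.7
clock: 9.05
eef_pos: [489.0, -72.9, 98.8]
eef_rot: [-1.571, 0.0, -1.396]
wrist_force: [0.5, -0.1, -1.9]
finger_gap: 19.5
```

```bash
python3 -m jog '[0,1,0,0,0,0, 0,2,0,0,0,0, 0,3,0,0,0,0,0,3,0,0,0,0,0,3,0,0,0,0]';python3 - <<'E'
from h import *
c=manip.camera("scene"); save(c,'s4'); a=c["img"][200:360,160:333]; cv2.imwrite('pics/s4z.png',cv2.resize(a,None,fx=3.4,fy=3.4)[:,:,::-1])
E
```

```text
clock: 9.47
eef_pos: [489.0, -72.9, 95.8]
eef_rot: [-1.571, 0.0, -1.396]
wrist_force: [-0.2, 0.2, -0.2]
finger_gap: 19.4
```

View pics/s4z.png

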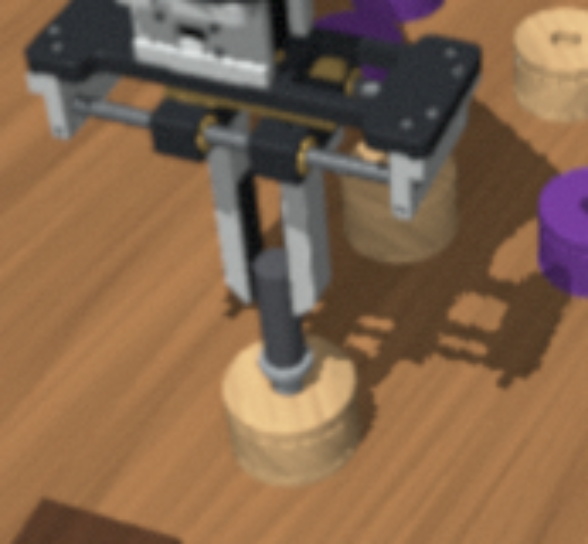

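```bash
python3 -m jog '[0,2,0,0,0,0, 0,4,0,0,0,0, 0,6,0,0,0,0,0,7,0,0,0,0,0,7,0,0,0,0,0,7,0,0,0,0]';python3 -m jog '[0,1,0,0,0,0, 0,2,0,0,0,0, 0,3,0,0,0,0,0,3,0,0,0,0,0,3,0,0,0,0]'
```

```text
clock: 10.02
eef_pos: [489.0, -72.9, 88.8]
eef_rot: [-1.571, 0.0, -1.396]
wrist_force: [-0.6, 0.1, -1.7]
finger_gap: 19.5
clock: 10.43
eef_pos: [489.0, -72.9, 85.8]
eef_rot: [-1.571, 0.0, -1.396]
wrist_force: [-0.0, 0.1, -1.6]
finger_gap: 19.5
```

```bash
python3 -m jog '[0,1,0,0,0,0, 0,1.5,0,0,0,0, 0,1.5,0,0,0,0,0,1.5,0,0,0,0]';python3 -m jog '[0,0.7,0,0,0,0, 0,1,0,0,0,0, 0,1,0,0,0,0,0,1,0,0,0,0]'
```

```text
clock: 10.77
eef_pos: [489.0, -72.9, 84.3]
eef_rot: [-1.571, 0.0, -1.396]
wrist_force: [0.3, -0.4, -1.2]
finger_gap: 19.5
clock: 11.1
eef_pos: [489.2, -73.0, 83.7]
eef_rot: [-1.57, -0.0, -1.396]
wrist_force: [-1.3, -0.1, 4.8]
finger_gap: 19.5
```

Collar contact came at TCP z 83.7, as predicted for fully home, so hub A is the right one. I'll open the fingers where they are and check that the gauge stands.

```bash
python3 -m jog '[0,0,0,0,0,0,0,0,0,0,0,0,0,0,0,0,0,0,0,0,0,0,0,0,0,0,0,0,0,0,0,0,0,0,0,0,0,0,0,0,0,0,0,0,0,0,0,0]' 94;python3 - <<'E'
from h import *
s=manip.read_state(); print(s["clock"],s["eef_pos"],s["wrist_force"],s["finger_gap"])
c=manip.camera("scene"); save(c,'s5'); a=c["img"][200:360,160:333]; w=manip.camera("wrist")["img"]
cv2.imwrite('pics/s5z.png',np.hstack([cv2.resize(w,(400,300)),cv2.resize(a,(324,300))])[:,:,::-1])
E
```

```text
clock: 11.77
eef_pos: [489.0, -72.9, 83.3]
eef_rot: [-1.571, 0.0, -1.396]
wrist_force: [-0.1, 0.9, 1.4]
finger_gap: 69.1
11.7667 [489.00234996 -72.92896582  83.32398598] [-0.05974063  0.8567187   1.39612273] 69.08418375222814
```

View pics/s5z.png

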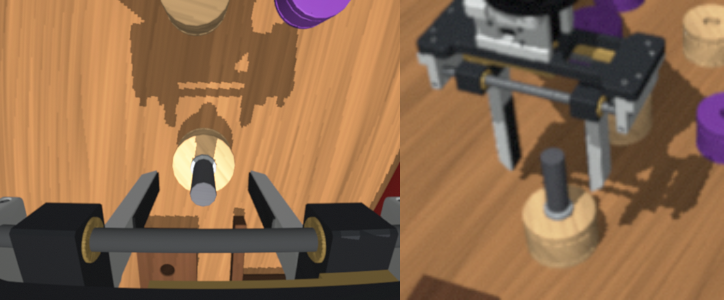

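```bash
python3 -m jog '[0,0,0,0,0,0,0,0,0,0,0,0,0,0,0,0,0,0,0,0,0,0,0,0,0,10,0,0,0,0,0,22,0,0,0,0,0,32,0,0,0,0,0,35.8,0,0,0,0,0,35.8,0,0,0,0]' 94;python3 -m jog '[0,0,0,0,0,0,0,0,0,0,0,0,0,0,0,0,0,0,0,0,0,0,0,0,0,0,0,0,0,0,0,0,0,0,0,0,0,0,0,0,0,0,0,0,0,0,0,0,0,0,0,0,0,0,0,0,0,0,0,0]' 55 25
```

```text
clock: 12.62
eef_pos: [488.4, -72.8, 46.3]
eef_rot: [-1.573, 0.001, -1.396]
wrist_force: [-0.2, -0.4, -0.6]
finger_gap: 94.0
clock: 13.45
eef_pos: [489.0, -72.9, 47.5]
eef_rot: [-1.571, 0.0, -1.396]
wrist_force: [0.2, -0.0, 0.6]
finger_gap: 54.8
```

```bash
python3 - <<'E'
from h import *
s=manip.read_state(); print(s["clock"],s["eef_pos"],s["wrist_force"],s["finger_gap"])
c=manip.camera("scene"); save(c,'s6'); a=c["img"][200:360,160:333]; w=manip.camera("wrist")["img"]
cv2.imwrite('pics/s6z.png',np.hstack([cv2.resize(w,(400,300)),cv2.resize(a,(324,300))])[:,:,::-1])
E
```

```text
13.45 [488.99927472 -72.94842809  47.52793175] [ 0.18107099 -0.04681194  0.58453316] 54.80525325638129
```

View pics/s6z.png

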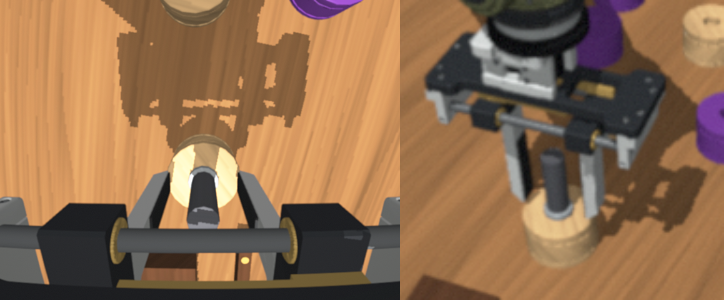

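```bash
python3 - <<'E'
from h import *
s=manip.read_state(); print(manip.tcp_to_tips, s["finger_gap"])
c=manip.camera("scene"); a=c["img"][260:360,200:300]; w=manip.camera("wrist")
cv2.imwrite('pics/s7z.png',np.hstack([cv2.resize(w["img"][200:380,230:420],(422,400)),cv2.resize(a,(400,400),interpolation=cv2.INTER_CUBIC)])[:,:,::-1][:,:800])
for n,cc in(('w',w),('s',c)):
    q=best(cc,"hub_a",proj(cc,[489,-73.5,30]),30)
    if q is not None: print(n,fit(cc,q,lambda p:hubP(p)+gP(p)[:1],[490,-74]))
    print([proj(cc,p).round(0) for p in ([489,-73,25],[489-.985*30,-73-.174*30,25.5],[489+.985*30,-73+.174*30,25.5])])
E
```

```text
22.0 55.064009464631255
w (array([488.5, -71.9]), np.float64(0.452))
[array([326., 277.]), array([274., 277.]), array([378., 277.])]
s (array([490.3, -74.1]), np.float64(0.456))
[array([245., 317.]), array([229., 313.]), array([262., 322.])]
```

View pics/s7z.png

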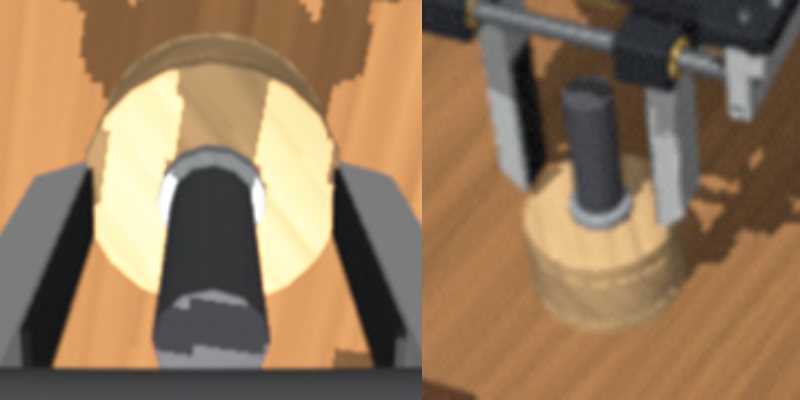

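```bash
python3 - <<'E'
from h import *
c=manip.camera("scene"); w=manip.camera("wrist")
X=np.array([.1736,-.9848,0]);Z=np.array([.9848,.1736,0])
ims=[]
for cc,(r0,c0,s,sz) in((w,(200,230,180,190)),(c,(250,190,110,120))):
    im=cv2.resize(cc["img"][r0:r0+s,c0:c0+sz],(400,400),interpolation=cv2.INTER_CUBIC)
    for z,col in((25.5,(255,0,0)),(41,(0,255,0))):
        for sg in(1,-1):
            pts=[np.array([489,-73,0])+X*a+Z*sg*b+[0,0,z] for a,b in((-8,27.4),(8,27.4),(8,40),(-8,40))]
            q=np.array([(proj(cc,p)-[c0,r0])*[400/sz,400/s] for p in pts]).astype(np.int32)
            cv2.polylines(im,[q],True,col,1)
    for z in (40,):
        q=np.array([(proj(cc,p)-[c0,r0])*[400/sz,400/s] for p in circ(489.5,-73.5,z,32)]).astype(np.int32); cv2.polylines(im,[q],True,(0,0,255),1)
    ims.append(im)
cv2.imwrite('pics/s8z.png',np.hstack(ims)[:,:,::-1])
E
```

```text
(no output)
```

View pics/s8z.png

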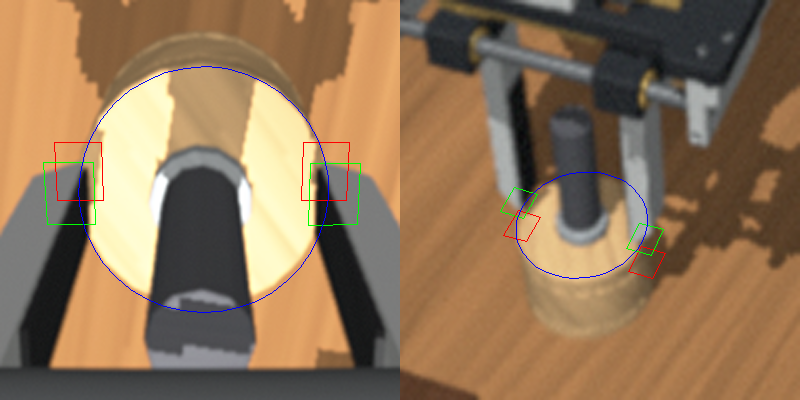

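```bash
python3 - <<'E'
from h import *
c=manip.camera("scene"); w=manip.camera("wrist")
a=cv2.resize(c["img"][220:330,180:310],(650,550),interpolation=cv2.INTER_CUBIC)
cv2.imwrite('pics/s9.png',a[:,:,::-1])
cv2.imwrite('pics/w9.png',w["img"][:,:,::-1])
E
```

```text
(no output)
```

View pics/s9.png

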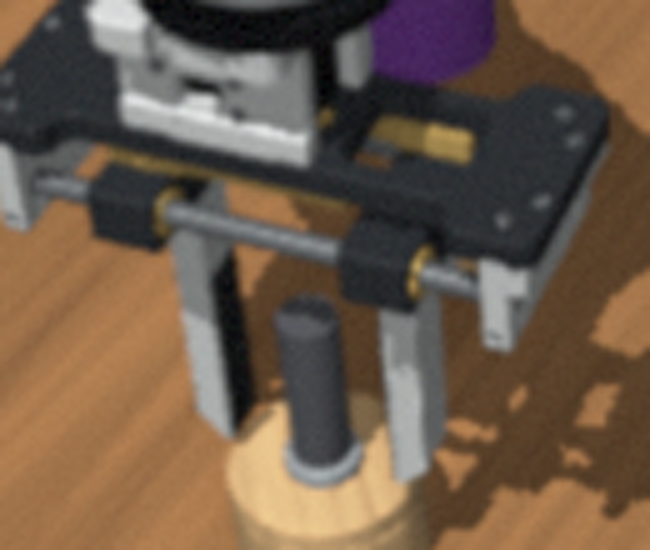

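View pics/w9.png

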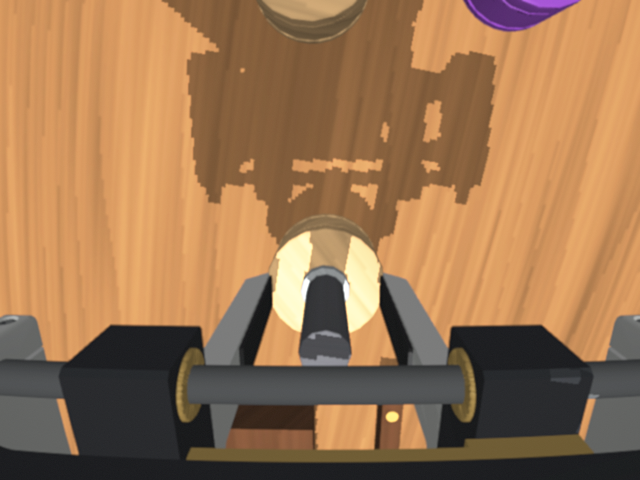

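```bash
python3 - <<'E'
from h import *
c=manip.camera("scene"); w=manip.camera("wrist")
o=np.array([489,-73,0]);X=np.array([.1736,-.9848,0]);Z=np.array([.9848,.1736,0])
def line(cc,xy):  # points on ray as (tool x, height) when param
    o_,v=ray(cc,xy); return lambda h:(lambda p:((p-o)@X,(p-o)@Z))(o_+v*(h-o_[2])/v[2])
full=lambda u,v:(180+u/5,220+v/5)
F={'rodL':(w,(326,384)),'rodTopEdgeW':(w,(326,366)),'rodScene':(c,full(270,232)),'carBotR':(c,full(375,305)),'carBotL':(c,full(125,240)),'tipR':(c,full(410,480)),'tipL':(c,full(220,430)),'tipWl':(w,(272,275)),'tipWr':(w,(382,275)),'plateedge':(c,full(250,185))}
for k,(cc,xy) in F.items():
    f=line(cc,xy); print(k,[(h,)+tuple(np.round(f(h),0)) for h in (25,40,60,100,115,130,145)])
E
```

```text
rodL [(25, np.float64(72.0), np.float64(0.0)), (40, np.float64(61.0), np.float64(0.0)), (60, np.float64(47.0), np.float64(0.0)), (100, np.float64(17.0), np.float64(-0.0)), (115, np.float64(7.0), np.float64(-0.0)), (130, np.float64(-4.0), np.float64(-0.0)), (145, np.float64(-15.0), np.float64(-0.0))]
rodTopEdgeW [(25, np.float64(59.0), np.float64(0.0)), (40, np.float64(49.0), np.float64(0.0)), (60, np.float64(36.0), np.float64(0.0)), (100, np.float64(9.0), np.float64(-0.0)), (115, np.float64(-1.0), np.float64(-0.0)), (130, np.float64(-11.0), np.float64(-0.0)), (145, np.float64(-21.0), np.float64(-0.0))]
rodScene [(25, np.float64(-107.0), np.float64(-71.0)), (40, np.float64(-93.0), np.float64(-62.0)), (60, np.float64(-73.0), np.float64(-51.0)), (100, np.float64(-35.0), np.float64(-29.0)), (115, np.float64(-20.0), np.float64(-21.0)), (130, np.float64(-6.0), np.float64(-12.0)), (145, np.float64(9.0), np.float64(-4.0))]
carBotR [(25, np.float64(-84.0), np.float64(-19.0)), (40, np.float64(-70.0), np.float64(-12.0)), (60, np.float64(-52.0), np.float64(-2.0)), (100, np.float64(-15.0), np.flo
[... 1321 characters left out ...]
, np.float64(-15.0)), (145, np.float64(-45.0), np.float64(-13.0))]
tipWr [(25, np.float64(-1.0), np.float64(32.0)), (40, np.float64(-7.0), np.float64(30.0)), (60, np.float64(-14.0), np.float64(27.0)), (100, np.float64(-29.0), np.float64(20.0)), (115, np.float64(-34.0), np.float64(18.0)), (130, np.float64(-40.0), np.float64(15.0)), (145, np.float64(-45.0), np.float64(13.0))]
plateedge [(25, np.float64(-128.0), np.float64(-89.0)), (40, np.float64(-113.0), np.float64(-80.0)), (60, np.float64(-94.0), np.float64(-69.0)), (100, np.float64(-54.0), np.float64(-45.0)), (115, np.float64(-39.0), np.float64(-36.0)), (130, np.float64(-24.0), np.float64(-28.0)), (145, np.float64(-9.0), np.float64(-19.0))]
```

The fingers closed to 55 without meeting the 64 mm hub. Both views show the tips at about z 42, so the real finger reach is about 5 mm beyond the TCP, not 22. The body is where the documentation says (TCP+75), so I can go about 13 mm lower and still clear the gauge top. I'll open and descend slowly.

```bash
python3 -m jog '[0,0,0,0,0,0,0,0,0,0,0,0,0,0,0,0,0,0,0,0,0,0,0,0,0,0,0,0,0,0,0,0,0,0,0,0,0,0,0,0,0,0]' 92; python3 -m jog '[0,2,0,0,0,0,0,4,0,0,0,0,0,6,0,0,0,0,0,8,0,0,0,0,0,10,0,0,0,0,0,11.5,0,0,0,0,0,12.5,0,0,0,0,0,12.5,0,0,0,0,0,12.5,0,0,0,0]';python3 - <<'E'
from h import *
c=manip.camera("scene"); w=manip.camera("wrist")
a=cv2.resize(c["img"][220:330,180:310],(400,338),interpolation=cv2.INTER_CUBIC); b=cv2.resize(w["img"],(400,300))
cv2.imwrite('pics/s10.png',np.hstack([a[:300],b])[:,:,::-1])
E
```

```text
clock: 14.63
eef_pos: [489.0, -72.9, 47.6]
eef_rot: [-1.571, 0.0, -1.396]
wrist_force: [0.5, -0.9, 0.2]
finger_gap: 92.1
clock: 15.38
eef_pos: [489.0, -72.9, 35.0]
eef_rot: [-1.571, 0.0, -1.396]
wrist_force: [0.7, 0.8, -0.1]
finger_gap: 91.9
```

View pics/s10.png

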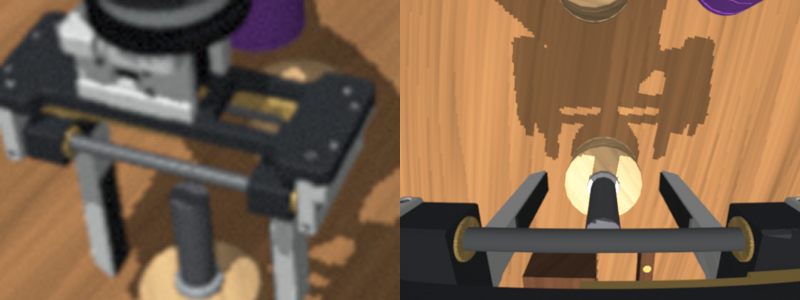

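Clear of the gauge. Now I close on the hub.

```bash
python3 -m jog '[0,0,0,0,0,0,0,0,0,0,0,0,0,0,0,0,0,0,0,0,0,0,0,0,0,0,0,0,0,0,0,0,0,0,0,0,0,0,0,0,0,0,0,0,0,0,0,0]' 55 30; python3 - <<'E'
from h import *
s=manip.read_state(); print(s["finger_gap"],s["clock"])
c=manip.camera("scene"); w=manip.camera("wrist")
a=cv2.resize(c["img"][220:350,180:310],(400,400),interpolation=cv2.INTER_CUBIC); b=cv2.resize(w["img"][180:420,200:460],(400,400))
cv2.imwrite('pics/s11.png',np.hstack([a,b])[:,:,::-1])
E
```

```text
clock: 16.15
eef_pos: [489.0, -72.9, 35.1]
eef_rot: [-1.571, -0.0, -1.396]
wrist_force: [0.0, -0.1, 1.0]
finger_gap: 62.0
61.99464923521641 16.15
```

View pics/s11.png

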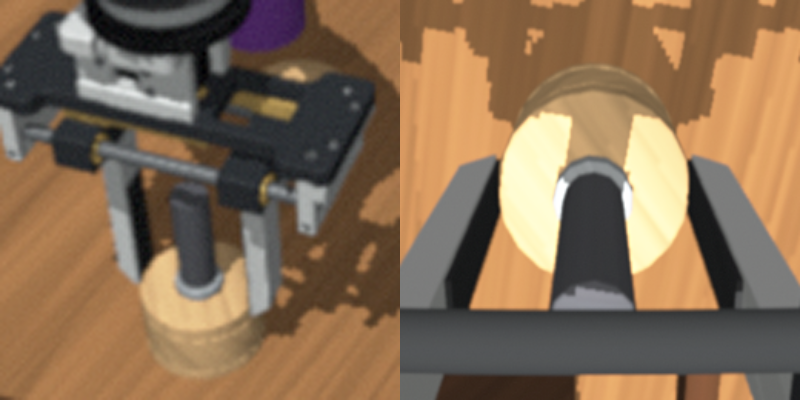

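```bash
python3 -m jog '[0,0,0,0,0,0,0,0,0,0,0,0,0,0,0,0,0,0,0,0,0,0,0,0]'
```

```text
clock: 16.58
eef_pos: [489.0, -72.9, 35.1]
eef_rot: [-1.571, 0.0, -1.396]
wrist_force: [-0.8, -0.4, 1.0]
finger_gap: 61.9
```

```bash
python3 -m jog '[0,-1.5,0,0,0,0,0,-3,0,0,0,0,4,-3,12,0,0,0,8,-3,24,0,0,0,13,-3,39,0,0,0,18,-3,54,0,0,0,23,-3,69,0,0,0,27,-3,81,0,0,0,30.2,-3,90.4,0,0,0,30.2,-3,90.4,0,0,0]'; python3 - <<'E'
from h import *
s=manip.read_state(); print(s["wrist_force"],s["finger_gap"])
c=manip.camera("scene"); w=manip.camera("wrist"); t=manip.camera("top")
print(proj(c,[583,-87,20]))
a=cv2.resize(c["img"][260:460,180:380],(400,400),interpolation=cv2.INTER_CUBIC); b=cv2.resize(w["img"],(400,300))
b=np.vstack([b,np.zeros((100,400,3),np.uint8)])
cv2.imwrite('pics/s12.png',np.hstack([a,b])[:,:,::-1])
E
```

```text
clock: 17.42
eef_pos: [584.3, -87.2, 37.7]
eef_rot: [-1.571, -0.0, -1.396]
wrist_force: [-0.9, 0.6, -3.6]
finger_gap: 61.8
[-0.87000241  0.56647505 -3.63735521] 61.813151332397354
[290.32207424 347.08619498]
```

View pics/s12.png

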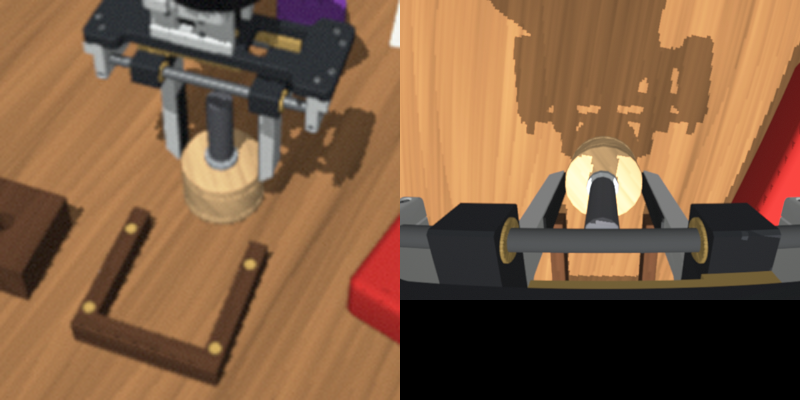

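```bash
python3 -m jog '[8,0,0,0,0,0,20,0,0,0,0,0,32,0,0,0,0,0,44,0,0,0,0,0,56,0,0,0,0,0,68,0,0,0,0,0,80,0,0,0,0,0,90,0,0,0,0,0,97,0,0,0,0,0,97,0,0,0,0,0]'; python3 -m jog '[0,1,0,0,0,0,0,2,0,0,0,0,0,2.5,0,0,0,0,0,2.9,0,0,0,0,0,2.9,0,0,0,0,0,2.9,0,0,0,0]'; python3 - <<'E'
from h import *
s=manip.read_state(); print(s["wrist_force"],s["finger_gap"])
c=manip.camera("scene"); w=manip.camera("wrist"); t=manip.camera("top")
a=cv2.resize(c["img"][300:460,200:360],(400,400),interpolation=cv2.INTER_CUBIC); b=cv2.resize(w["img"],(400,300))
b=np.vstack([b,np.zeros((100,400,3),np.uint8)])
cv2.imwrite('pics/s13.png',np.hstack([a,b])[:,:,::-1])
E
```

```text
clock: 18.4
eef_pos: [600.2, -184.0, 37.9]
eef_rot: [-1.571, -0.0, -1.397]
wrist_force: [-0.3, -0.9, -4.2]
finger_gap: 61.6
clock: 18.9
eef_pos: [600.2, -182.3, 35.2]
eef_rot: [-1.571, -0.0, -1.396]
wrist_force: [-0.6, -0.3, -3.7]
finger_gap: 61.8
[-0.60344623 -0.25891304 -3.67728579] 61.84989970174035
```

View pics/s13.png

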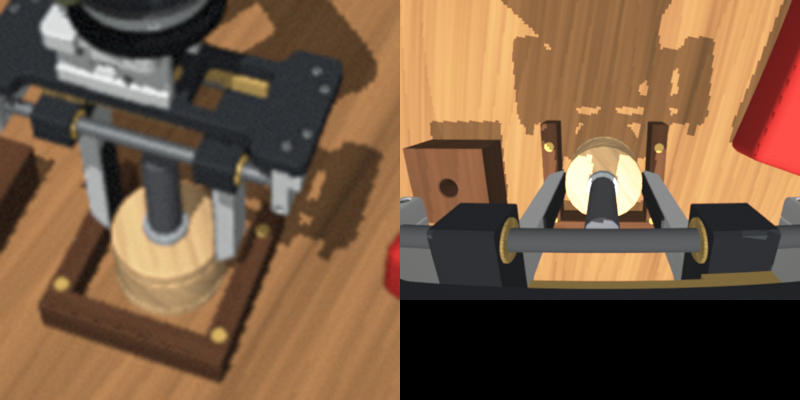

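```bash
python3 -m jog '[2,0.5,0,0,0,0,5,0.5,0,0,0,0,8,0.5,0,0,0,0,10,0.5,0,0,0,0,10,0.5,0,0,0,0]'; python3 -m jog '[0.7,0,0,0,0,0,1.5,0,0,0,0,0,1.5,0,0,0,0,0,1.5,0,0,0,0,0]'; python3 -m jog '[0.7,0,0,0,0,0,1.5,0,0,0,0,0,1.5,0,0,0,0,0,1.5,0,0,0,0,0]'
```

```text
clock: 19.47
eef_pos: [602.3, -193.0, 35.1]
eef_rot: [-1.57, -0.001, -1.396]
wrist_force: [1.0, 0.5, 4.2]
finger_gap: 61.8
clock: 19.8
eef_pos: [602.4, -193.8, 35.1]
eef_rot: [-1.57, -0.0, -1.396]
wrist_force: [-0.7, 2.5, 5.0]
finger_gap: 61.5
clock: 20.13
eef_pos: [602.6, -195.0, 35.1]
eef_rot: [-1.57, 0.0, -1.396]
wrist_force: [-1.1, 5.1, 6.2]
finger_gap: 61.8
```

```bash
python3 -m jog '[0.5,0,0,0,0,0,1,0,0,0,0,0,1,0,0,0,0,0]'; python3 -m jog '[0.5,0,0,0,0,0,1,0,0,0,0,0,1,0,0,0,0,0]'; python3 - <<'E'
from h import *
s=manip.read_state(); print(s["wrist_force"],s["moment"],s["finger_gap"])
c=manip.camera("scene"); w=manip.camera("wrist")
a=cv2.resize(c["img"][300:460,200:360],(400,400),interpolation=cv2.INTER_CUBIC); b=cv2.resize(w["img"],(400,300))
b=np.vstack([b,np.zeros((100,400,3),np.uint8)])
cv2.imwrite('pics/s14.png',np.hstack([a,b])[:,:,::-1])
E
```

```text
clock: 20.38
eef_pos: [602.7, -195.2, 35.1]
eef_rot: [-1.571, 0.002, -1.396]
wrist_force: [-2.9, 9.9, 8.8]
finger_gap: 61.9
clock: 20.63
eef_pos: [602.7, -195.5, 35.2]
eef_rot: [-1.571, 0.003, -1.396]
wrist_force: [-4.8, 15.7, 11.9]
finger_gap: 61.5
[-4.80326308 15.72469982 11.90833087] [ 2.92577797  1.00379434 -0.03794554] 61.484554480874145
```

View pics/s14.png

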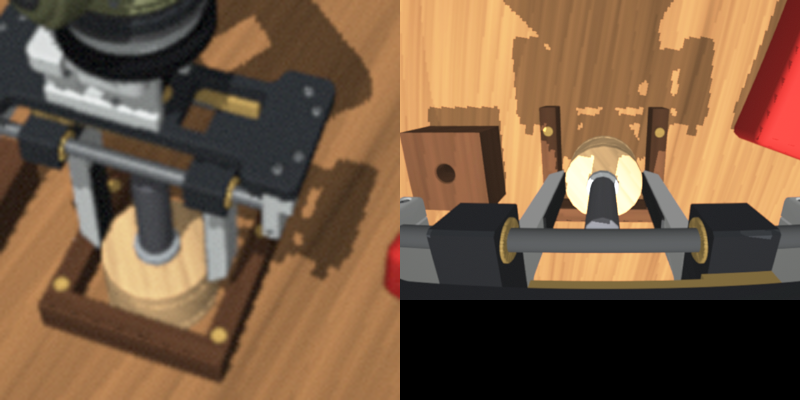

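```bash
python3 -m jog '[0,0,0,0,0,0,0,0,0,0,0,0,0,0,0,0,0,0,0,0,0,0,0,0,0,0,0,0,0,0,0,0,0,0,0,0,0,0,0,0,0,0,0,0,0,0,0,0]' 92;  python3 - <<'E'
from h import *
s=manip.read_state(); print(s["wrist_force"],s["moment"],s["finger_gap"])
c=manip.camera("scene"); w=manip.camera("wrist")
a=cv2.resize(c["img"][300:460,200:360],(400,400),interpolation=cv2.INTER_CUBIC); b=cv2.resize(w["img"][180:420,160:480],(400,300))
b=np.vstack([b,np.zeros((100,400,3),np.uint8)])
cv2.imwrite('pics/s15.png',np.hstack([a,b])[:,:,::-1])
E
```

```text
clock: 21.4
eef_pos: [602.7, -197.3, 34.6]
eef_rot: [-1.571, -0.0, -1.396]
wrist_force: [0.6, -0.2, 0.1]
finger_gap: 91.9
[ 0.63538039 -0.20575285  0.05527425] [-0.10506169  0.03334167 -0.00922198] 91.8726170916624
```

View pics/s15.png

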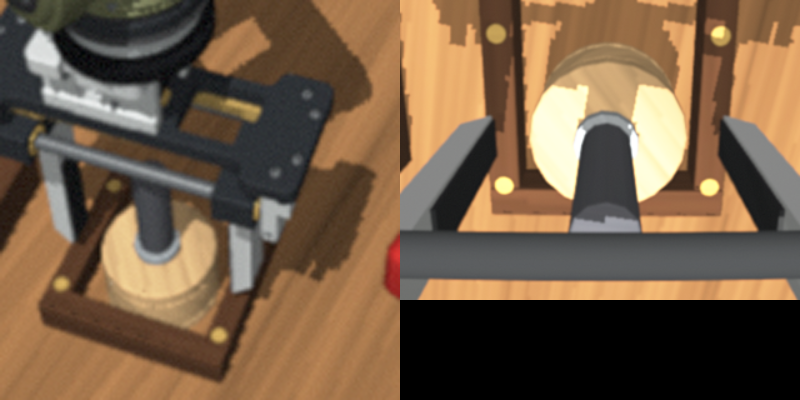

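Released with no contact force left. Now straight up and clear, then check.

```bash
python3 -m jog '[0,-8,0,0,0,0,0,-25,0,0,0,0,0,-50,0,0,0,0,0,-80,0,0,0,0,0,-110,0,0,0,0,0,-140,0,0,0,0,0,-165,0,0,0,0,0,-165,0,0,0,0,0,-165,0,0,0,0]'; python3 -m jog '[-60,-20,-40,0,0,0,-100,-20,-80,0,0,0,-140,-20,-120,0,0,0,-170,-20,-150,0,0,0,-170,-20,-170,0,0,0,-170,-20,-170,0,0,0,-170,-20,-170,0,0,0,-170,-20,-170,0,0,0,-170,-20,-170,0,0,0]'; python3 - <<'E'
from h import *
c=manip.camera("scene"); t=manip.camera("top"); w=manip.camera("wrist"); save(w,'w16'); save(c,'s16f')
a=cv2.resize(c["img"][300:460,200:360],(400,400),interpolation=cv2.INTER_CUBIC); b=cv2.resize(t["img"][180:280,400:500],(400,400),interpolation=cv2.INTER_CUBIC)
cv2.imwrite('pics/s16.png',np.hstack([a,b])[:,:,::-1])
gz=lambda p:[np.r_[circ(*p[:2],40,13),circ(*p[:2],46,13)],np.r_[circ(*p[:2],46,10),circ(*p[:2],106,10)]]
for n,cc in (('s',c),('t',t),('w',w)):
    f=best(cc,"fence",proj(cc,[600,-215,10]),60); h=best(cc,"hub_a",proj(cc,[602,-196,30]),30); g=best(cc,"gauge",proj(cc,[602,-196,75]),30)
    if f is not None and n!='x': print(n,'fence',fit(cc,f,lambda p:fenceparts(p[0],p[1],np.radians(p[2])),[602,-196,10]))
    if h is not None:
        U=h|(g if g is not None else False)
        print(n,'hub+g',fit(cc,U,lambda p:hubP(p)+gz(p),[602,-196]))
    if g is not None: print(n,'gauge',fit(cc,g,gz,[602,-196]))
for hh in [(454.2,83.2),(479,237.8)]:
    m=best(t,"hub_a",proj(t,[*hh,20]),12)
    if m is not None: print(hh,fit(t,m,hubP,hh))
E
```

```text
clock: 22.25
eef_pos: [603.1, -197.4, 201.4]
eef_rot: [-1.568, -0.002, -1.396]
wrist_force: [0.7, -0.5, -0.3]
finger_gap: 91.9
clock: 23.0
eef_pos: [406.1, -59.5, 219.4]
eef_rot: [-1.571, 0.0, -1.396]
wrist_force: [0.8, 0.0, -0.7]
finger_gap: 92.0
s fence (array([ 602.9, -196.1,    9.7]), np.float64(0.083))
s hub+g (array([ 603. , -195.8]), np.float64(0.177))
s gauge (array([ 602.6, -195.6]), np.float64(0.083))
t fence (array([ 603.2, -199.1,    9.7]), np.float64(0.145))
t hub+g (array([ 601.8, -196.5]), np.float64(0.065))
t gauge (array([ 602.4, -197.4]), np.float64(0.089))
w fence (array([ 603. , -195.1,   11.1]), np.float64(2.264))
(454.2, 83.2) (array([454.9,  83.2]), np.float64(0.082))
(479, 237.8) (array([480. , 236.9]), np.float64(0.051))
```

View pics/s16.png

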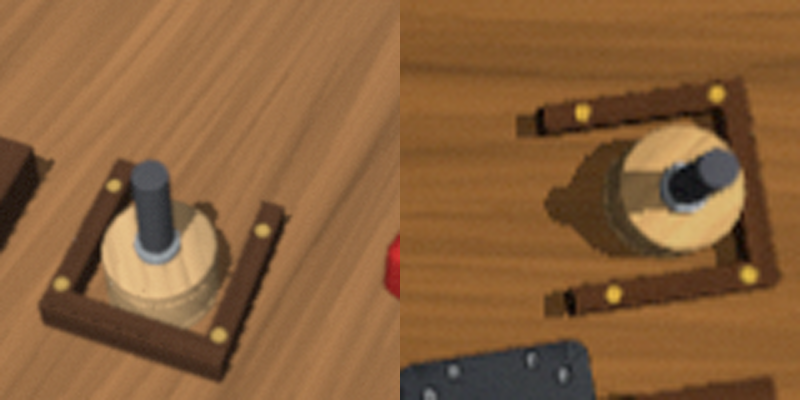

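View pics/w16.png

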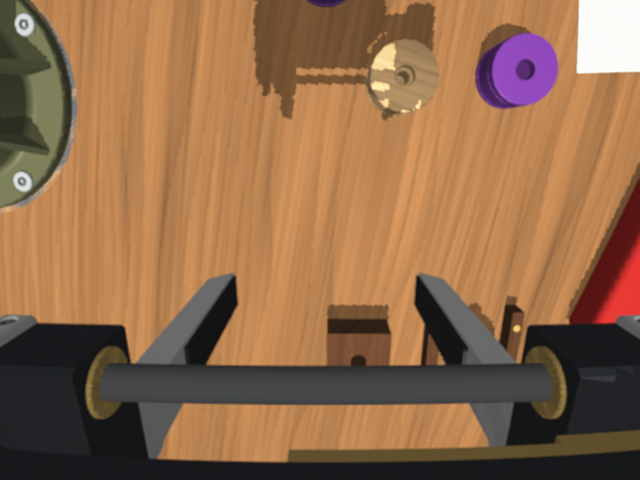

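Hub looks home within about 1 mm, but the last push had some downforce mixed in, so I can't be sure it touches the rail. I have the time for a light confirming push with closed fingers from the open side.

```bash
python3 -m jog '[110.1,0,170,0,0,0,110.1,0,170,0,0,0,110.1,0,170,0,0,0,110.1,0,170,0,0,0,110.1,0,170,0,0,0,110.1,0,170,0,0,0,110.1,0,170,0,0,0,110.1,0,170,0,0,0,110.1,0,170,0,0,0,110.1,0,170,0,0,0]' 0 20; python3 -m jog '[0,0,0,0,0,0,0,0,0,0,0,0,0,0,0,0,0,0,0,0,0,0,0,0,0,0,0,0,0,0,0,0,0,0,0,0,0,0,0,0,0,0,0,0,0,0,0,0,0,0,0,0,0,0,0,0,0,0,0,0]'; python3 -m jog '[0,40,0,0,0,0,0,80,0,0,0,0,0,115,0,0,0,0,0,140,0,0,0,0,0,158,0,0,0,0,0,170,0,0,0,0,0,178,0,0,0,0,0,182.6,0,0,0,0,0,182.6,0,0,0,0,0,182.6,0,0,0,0]';  python3 - <<'E'
from h import *
s=manip.read_state(); print(s["wrist_force"],s["moment"],s["finger_gap"])
c=manip.camera("scene"); w=manip.camera("wrist")
a=cv2.resize(c["img"][280:460,200:380],(400,400),interpolation=cv2.INTER_CUBIC); b=cv2.resize(w["img"],(400,300))
b=np.vstack([b,np.zeros((100,400,3),np.uint8)])
cv2.imwrite('pics/s17.png',np.hstack([a,b])[:,:,::-1])
E
```

```text
clock: 24.53
eef_pos: [591.8, -137.9, 220.7]
eef_rot: [-1.57, -0.001, -1.396]
wrist_force: [-0.4, -0.3, -1.2]
finger_gap: 28.7
clock: 25.37
eef_pos: [592.4, -138.3, 219.6]
eef_rot: [-1.571, -0.0, -1.396]
wrist_force: [-0.3, 0.4, 0.6]
finger_gap: 0.3
clock: 26.2
eef_pos: [592.8, -138.4, 38.0]
eef_rot: [-1.57, -0.001, -1.396]
wrist_force: [0.6, -0.7, -0.2]
finger_gap: 0.2
[ 0.57767591 -0.74849005 -0.22844294] [-0.04813783  0.0426388  -0.01709905] 0.17044137878336862
```

View pics/s17.png

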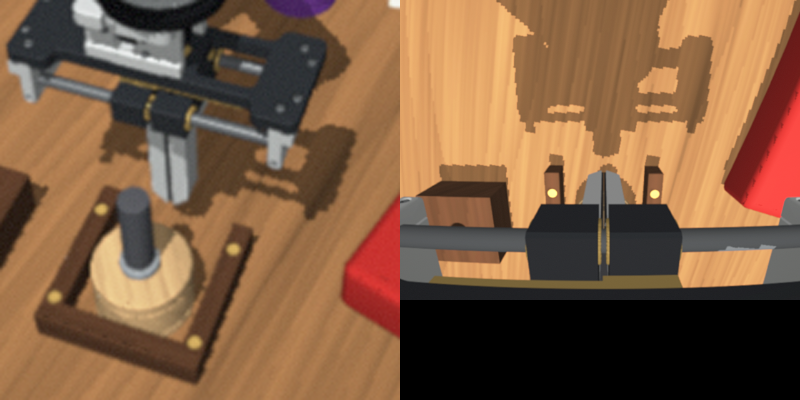

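```bash
python3 -m jog '[4,1,0,0,0,0,8,2,0,0,0,0,12,2,0,0,0,0,14,2,0,0,0,0,14,2,0,0,0,0]'; python3 -m jog '[1,0,0,0,0,0,2,0,0,0,0,0,2,0,0,0,0,0]'; python3 -m jog '[1,0,0,0,0,0,1.5,0,0,0,0,0,1.5,0,0,0,0,0]'
```

```text
clock: 26.72
eef_pos: [594.8, -152.7, 35.0]
eef_rot: [-1.571, -0.0, -1.397]
wrist_force: [0.6, 0.4, -0.3]
finger_gap: 0.7
clock: 26.97
eef_pos: [595.1, -154.1, 35.1]
eef_rot: [-1.571, -0.0, -1.396]
wrist_force: [0.2, 0.2, 0.6]
finger_gap: 0.3
clock: 27.22
eef_pos: [595.3, -155.1, 35.0]
eef_rot: [-1.571, 0.001, -1.396]
wrist_force: [-0.6, 2.3, 0.4]
finger_gap: 0.7
```

```bash
python3 -m jog '[0.5,0,0,0,0,0,0.5,0,0,0,0,0,0.5,0,0,0,0,0]'; python3 -m jog '[0.5,0,0,0,0,0,0.5,0,0,0,0,0,0.5,0,0,0,0,0]'
```

```text
clock: 27.47
eef_pos: [595.4, -155.4, 35.0]
eef_rot: [-1.571, 0.001, -1.396]
wrist_force: [-0.7, 5.1, 0.4]
finger_gap: 0.4
clock: 27.72
eef_pos: [595.4, -155.5, 35.0]
eef_rot: [-1.571, 0.001, -1.396]
wrist_force: [-1.8, 9.0, 2.7]
finger_gap: 0.3
```

The force rose to 9 N, above the 5 N maximum sliding force, with only 0.1–0.3 mm of motion and little downforce. So the hub is against the back rail. I'll back off, go up and clear.

```bash
python3 -m jog '[-1,0,0,0,0,0,-4,0,0,0,0,0,-12,0,0,0,0,0,-22,0,0,0,0,0,-22,-30,0,0,0,0,-22,-70,0,0,0,0,-22,-110,0,0,0,0,-22,-150,0,0,0,0,-22,-180,0,0,0,0,-22,-180,0,0,0,0]'; python3 -m jog '[-160,0,-170,0,0,0,-160,0,-170,0,0,0,-160,0,-170,0,0,0,-160,0,-170,0,0,0,-160,0,-170,0,0,0,-160,0,-170,0,0,0,-160,0,-170,0,0,0,-160,0,-170,0,0,0,-160,0,-170,0,0,0]'; python3 - <<'E'
from h import *
c=manip.camera("scene"); t=manip.camera("top"); save(t,'t18'); save(c,'s18f')
a=cv2.resize(c["img"][300:460,200:360],(400,400),interpolation=cv2.INTER_CUBIC); b=cv2.resize(t["img"][:,100:580],(400,400),interpolation=cv2.INTER_AREA)
cv2.imwrite('pics/s18.png',np.hstack([a,b])[:,:,::-1])
gz=lambda p:[np.r_[circ(*p[:2],40,13),circ(*p[:2],46,13)],np.r_[circ(*p[:2],46,10),circ(*p[:2],106,10)]]
for n,cc in (('s',c),('t',t)):
    g=best(cc,"gauge",proj(cc,[602,-196,75]),30)
    if g is not None: print(n,'gauge',fit(cc,g,gz,[602,-196]))
E
```

```text
clock: 28.55
eef_pos: [593.5, -134.6, 222.3]
eef_rot: [-1.562, -0.005, -1.396]
wrist_force: [0.1, 0.0, 0.7]
finger_gap: 0.5
clock: 29.3
eef_pos: [396.9, -6.8, 215.0]
eef_rot: [-1.57, -0.0, -1.396]
wrist_force: [0.3, 0.1, -0.1]
finger_gap: 0.1
s gauge (array([ 602.8, -195.9]), np.float64(0.07))
t gauge (array([ 601.4, -196.6]), np.float64(0.068))
```

View pics/s18.png

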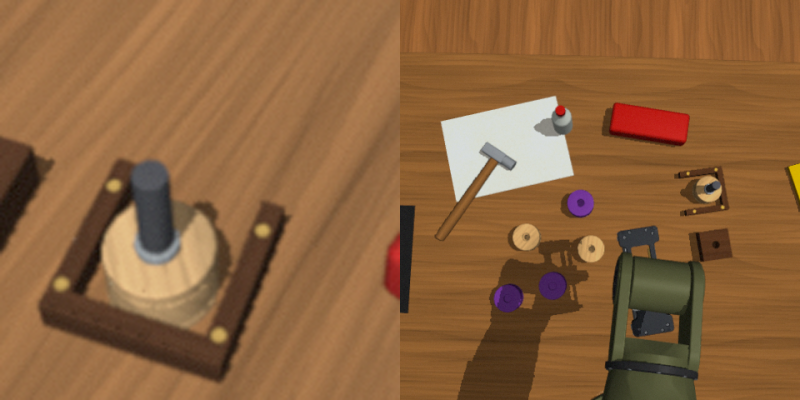

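The gauge stands seated in the hub at the back rail, the other things are where they were, and the arm touches nothing. Handing in.

```bash
python3 -m jog '[0,0,0,0,0,0,0,0,0,0,0,0,0,0,0,0,0,0]'; python3 -c "
from cell import manip
print(manip.sign_off())"
```

```text
clock: 29.75
eef_pos: [396.6, -6.9, 214.9]
eef_rot: [-1.571, 0.0, -1.396]
wrist_force: [-0.1, 0.6, 0.1]
finger_gap: 0.7
the job is handed in; nothing more can be done
None
```

The job is done and handed in at about 30 s of the 72 s allowed. The right hub stands against the fence's back rail with the gauge fully home in it.

**What I did:** I took the gauge from the stand and tried the wooden hub nearest to it. It went down to its collar with almost no force, and contact came at exactly the expected height, so I did not try the other two. I released the gauge, gripped the hub near its top, carried it just off the bench into the fence and slid it to the back rail. After letting go, I pushed it lightly with closed fingers from the open side to confirm.

**Last checks:**
- **Against the rail:** the push built up to 9 N with only a few tenths of a millimetre of movement. Sliding takes at most 5 N, so the hub is resting on the rail.
- **Gauge:** the final pictures show it upright with its collar on the hub, within about 2 mm of the home point.
- **Other objects:** the other two hubs measured within about 1 mm of where they started, and nothing else looks moved. The gripper is clear and the wrist force is near zero.

**What disagreed:**
- The fingertips reached only about 5 mm beyond the TCP, not the stated 22 mm. My first try at gripping the hub closed just above it; neither picture nor force reading showed any contact, and I gripped lower the second time.
- One fit of the fence in the top picture, partly hidden by the hub, put the hub about 2.6 mm short of the rail. The scene camera and the push test say it touches, and I went with those.

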